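# Index and lock the welding turntable

### The arm

A 6-joint arm with a two-finger parallel gripper is mounted at the origin on the work surface. World frame = base frame: x ahead of the robot, y to its left, z up, the work surface at z = 0. Lengths are in m, angles in degrees, forces in N, time in s.
With the tool pointing down it reaches from about 0.3 to 0.75 m from the base axis. Payload 8.5 kg.
Tool frame: the origin (TCP) lies midway between the tips of the shut fingers; the grasp point (between the pads) lies 19 mm behind it (env.tcp_to_grasp is the z of the grasp point in the tool frame, in m); z points along the fingers, y is the line along which they close (so a half turn about z gives the same grasp; the last joint's range is limited). The gripper opens to 85 mm and grips with 20 to 120 N. Pads are 22 mm wide; open, the fingers measure 114 mm over their backs; the gripper's body (76 mm by 85 mm) begins 54 mm behind the grasp point. The pads swing forward as they close: fully open they stand 13 mm farther back than shut.
Start: joints at [-81.091, 21.807, 74.336, -0, 83.858, -12.336], TCP at [0.199, -0.513, 0.231] pointing down, gripper open.
Joint ranges: [-178.18, 178.18], [-50.72, 133.34], [12.68, 142.11], [-81.47, 261.47], [9.98, 163.14], [-165.26, 165.26]. Speed limits (degrees/s): [136.94, 136.94, 180, 180, 180, 180].

### API

Orientations are given as a 3x3 rotation matrix whose columns are the frame's x, y, z axes.
In Python, from rig import env, imaging, job, models gives the robot as it stands. The module is installed in compiled form; this text tells all that it offers.
- The arm moves only by the tool jog_arm, never from a script. Its argument "plan" is text: rows parted by semicolons, each of 7 numbers parted by spaces: the turn, a rotation vector about the tool's x, y, z in degrees, then the shift along the tool's x, y, z in cm, then the closure in counts, from 0 (fully open) to 255 (shut). In form: rx ry rz x y z claw; .... A call has 1 to 10 rows; each row shifts and turns the commanded pose from where the row before left it, along the tool's axes as they then stand; what a row does not reach is not made up. A row lasts 1/12 s, in which the tool goes at most 41.7 mm and 7.16 degrees, less where a joint would pass 70% of its speed; a pose out of reach is approached as far as the arm can. A call with a gripper value outside its range is refused whole. The fingers move at their own pace and stop on an object; "grip_force" is the grip in N (left out, the last holds). Time passes only in rows, so rows that do not move let the fingers close. It gives the time, the measured TCP pose, the force, the opening and the grip force at its end, in the units of the state.
- env.observe(): the state, without advancing time (a new reading comes with each control period).
- imaging.get_image(name): name is "scene" or "top" or "wrist"; returns a dict with "pixels" (480x640x3 uint8, red, green, blue), "depth" (480x640 float32, m along the optical axis (not along the pixel's ray), 0 where there is no reading), "fov_y" (degrees; the focal length in pixels is half the picture's height over the tangent of half this angle, whatever the lens; pixels are square), "cx", "cy" (the principal point, pixels), "world_from_camera" (4x4, takes a point from camera to world coordinates). Camera axes: x right, y down, z forward; pixel columns grow to the right and rows downward; lengths in m; the calibration is good to about 2 mm. A picture is of the moment at which its call begins.
- job.close_job(): hands the job in; it is judged then, once.
Trained networks look in the newest picture that a camera, given by its name, has taken for a name from the list of things; names that differ only in an ending like _2 or _b are one class to them, and where a whole thing is asked for, a point or a joint stands for the part that bears it (a point fixed in the world has none). Each returns a list of dicts, best first, with "confidence" (0 to 1); they miss things now and then, are a little off and sometimes report something else, mostly with a low value. They report only what shows in the picture. A call takes as long as a camera call. They do not tell look-alikes from the thing itself.
- models.outline_of(camera, query): "region" (480x640 bool, what is visible of it) and "bbox" ([centre column, centre row, width, height] in pixels, round what is visible of it).
- models.tip_of(camera, query): "at" ([column, row] in pixels: a listed point, or the origin of a listed thing).
The state is a dict: "time_s": time; "q": joint angles; "qvel": joint speeds; "joint_efforts": joint torques, N m; "position": TCP position; "tool_rot": TCP orientation; "ft_force": force on the tool from outside, world axes, zero at the start; "wrist_torque": the same for the moment, N m; "grip_width": finger opening in m; "gripper_force": force on a finger pad.
Only numpy, scipy, OpenCV 4.12 (cv2) and the standard library are available. Lean on these libraries where they do the work, as an engineer would, in place of code of your own. Each camera call takes 0.05 s, during which the arm holds its last target. There are 200 camera calls.

### The job

On the welding turntable, gently push the brass pins round with a fingertip until the white index mark on the plate lines up with the red target line on the scale ring, and let the plate come to rest there. Then push the black-knobbed lock handle round to its green stop, keeping the marks in line. Only push, never lift: the flanged tube stays seated on the plate and the other loose things stay where they are.

Things in the scene. Friction and masses are not known exactly. Their poses are not given: they have to be found in the camera images.
- positioner: Fixed bench turntable, blue and grey: a round body 300 mm across with an aluminium scale ring on top at height 48 mm, black scale lines every 10 degrees, and a blue ear 90 mm wide reaching 233 mm out along its own -y. Origin: on the turning axis at the table surface; z up. Position and yaw vary.
- plate (a joint): Angle (rad) of the round dark steel plate (230 mm across, top 62 mm above the table) about its vertical axis, positive counter-clockwise seen from above; turns freely both ways, no end stops in reach. At 0 the index mark points along the positioner's +x. Dry friction, about 0.22 N m (some 2 to 3 N at a pin): it stays where it is left and does not coast. There is no coupling to the lock handle.
- plate_centre (a point): Centre of the plate's top, on the turning axis, 62 mm above the table.
- index_mark (a point): Outer end, at the plate's rim 115 mm from the axis, of the white index mark (a radial line 28 mm long, 5 mm wide on the plate's top).
- target_line (a point): Inner end, 115 mm from the axis, of the red target line (radial, 35 mm long, 5 mm wide, lying on the scale ring; a fixed red tab 22 mm wide and 48 mm high stands at its outer end, 151 to 159 mm from the axis). It does not move in a run; the plate turns about 80 to 180 degrees to reach it, the shorter way being either way round.
- pin_a (a point): Top centre of a brass push pin, 14 mm thick, upright on the plate 98 mm from the axis, standing 43 mm above the plate's top (pin top 105 mm above the table). It stands 90 degrees counter-clockwise (from above) of the index mark.
- pin_b (a point): Top centre of the second, identical brass pin, 90 degrees clockwise of the index mark.
- lock (a joint): Angle (rad) of the lock handle about its vertical pivot, seen from above counter-clockwise positive: 0 to 0.25 at the start (open), 1.2 at its stop (locked), where a green stop pin 12 mm thick and 71 mm high stands beside it. Stays where it is left; takes about 2 N at the knob.
- lock_pivot (a point): On the lock handle's pivot axis, at the top of the hub, 65 mm above the table.
- lock_knob (a point): Top centre of the black upright knob at the end of the lock handle: 22 mm thick, 80 mm from the pivot axis, from 69 to 104 mm above the table; the handle's flat bar below it is 14 mm wide at 58 to 68 mm height.
- flanged_tube: Loose workpiece sitting on the middle of the plate over a centring boss: steel flange 80 x 80 x 10 mm with a tube 58 mm across, 48 mm high in all (top 110 mm above the table). Turns with the plate. Origin: centre of its underside.
- tube_stub: Loose steel tube piece 56 mm across, 40 mm high, beside the turntable. Origin: centre of underside.
- magnet_square: Loose red welding magnet, flat, a 70 mm square with one blunt-tipped corner, 16 mm thick, on the table to the right. Origin: centre of the main square's underside.
- screwdriver: Loose red-handled screwdriver lying on the table left of the turntable.
- wrench: Loose steel wrench lying on the table to the right.
- shaft_collar: Loose brass disc 40 mm across, 18 mm high, on the table to the right. Origin: centre of underside.
- reducer_ring: Loose aluminium ring 70 mm across, 30 mm high, on the table to the left. Origin: centre of underside.
Things that resemble listed ones, but are neither listed nor needed, are in the scene too. Leave any turquoise look-alike of the flanged_tube alone.

How it is judged (in metres and radians):
On the way, in this order (a step that is already met when the one before it is completed fails the run):
1. the white mark is in line with the red line and the plate is at rest (horizontal distance between index_mark and target_line below 0.004 m and velocity of joint plate between -0.02 and 0.02 rad/s), for 0.3 s.
2. the lock handle is at its stop (value of joint lock above 1.08 rad), for 0.2 s.
At the end, for the whole second after the job is handed in: The index mark is within 4 mm (2 degrees) of the red line at the plate's rim and at rest, the lock handle is within 0.12 rad of its stop, and the flanged tube still sits centred and flat on the plate (all of step 1 and value of joint lock above 1.08 rad and horizontal distance between flanged_tube and plate_centre below 0.01 m and height (world z) of flanged_tube below 0.07 m and angle between flanged_tube's own z axis and vertical below 0.1 rad); the robot touches nothing.
It fails at once if the flanged tube is lifted, tipped or pushed off the middle of the plate (height (world z) of flanged_tube above 0.072 m or angle between flanged_tube's own z axis and vertical above 0.15 rad or horizontal distance between flanged_tube and plate_centre above 0.012 m).
It fails at once if the turntable is pushed roughly (over 40 N) (contact force between any of the arm, the fingers and positioner above 40 N).
It fails at once if another loose thing is moved more than 20 mm (distance of any of tube_stub, magnet_square, screwdriver, wrench, shaft_collar, reducer_ring from where it was at the start of the episode above 0.02 m).
It also fails if it takes over 72 s, if anything falls off the work surface, if the arm or the gripper's body presses on something with over 40 N, if the wrist force passes 120 N, or if a joint passes its speed limit or range.

## Working session

There is one attempt and no reset: what is moved stays moved. The work goes in short steps, Python scripts to look and compute and a tool call to move; the robot and the scene stay as the last step left them, time stands still between calls to the robot, and variables do not carry over. Pictures are saved under pics/ and viewed, at most 12 in all, crops included, and the job is handed in when it is done.

Besides the shell and the picture viewer there is one more tool, called after "Call:" by a JSON object that holds its "op" and its "data", one argument or row to a line. jog_arm: Moves the arm, as the interface text tells. Its arguments: {"type":"object","properties":{"plan":{"type":"string"},"grip_force":{"type":"number"}},"required":["plan"]}

```bash
mkdir -p pics
cat > h.py <<'E'
import numpy as np, cv2
from rig import env, imaging, job, models
def deproj(im,uv,z=None):
    f=240/np.tan(np.radians(im["fov_y"]/2)); T=np.array(im["world_from_camera"])
    r=np.array([(uv[0]-im["cx"])/f,(uv[1]-im["cy"])/f,1.])
    d=T[:3,:3]@r
    if z is None: s=im["depth"][int(round(uv[1])),int(round(uv[0]))]
    else: s=(z-T[2,3])/d[2]
    return T[:3,3]+s*d
def proj(im,p):
    f=240/np.tan(np.radians(im["fov_y"]/2)); T=np.array(im["world_from_camera"])
    c=T[:3,:3].T@(np.array(p)-T[:3,3]); return np.array([im["cx"]+f*c[0]/c[2],im["cy"]+f*c[1]/c[2]])
def save(im,n): cv2.imwrite("pics/"+n,im["pixels"][:,:,::-1])
Z=dict(plate_centre=.062,index_mark=.062,target_line=.048,pin_a=.105,pin_b=.105,lock_pivot=.065,lock_knob=.104)
E
python3 - <<'E'
from h import *
for c in ["top","scene"]:
    im=imaging.get_image(c); save(im,c+"0.png")
    print(c,np.round(im["world_from_camera"],2).tolist())
    for k,z in Z.items():
        for d in models.tip_of(c,k)[:3]: print(k,round(d["confidence"],2),np.round(d["at"],1),np.round(deproj(im,d["at"],z),4))
print(env.observe())
E
```

```text
top [[-0.03, -1.0, 0.08, 0.46], [-1.0, 0.03, -0.01, -0.03], [0.0, -0.08, -1.0, 1.39], [0.0, 0.0, 0.0, 1.0]]
plate_centre 0.87 [294.4 235.4] [0.5819 0.0358 0.062 ]
index_mark 0.95 [263.7 267.6] [0.4969 0.1206 0.062 ]
target_line 0.42 [288.8 194.5] [0.697  0.0494 0.048 ]
pin_a 0.92 [321.9 263.5] [ 0.5022 -0.0366  0.105 ]
pin_a 0.89 [268.1 207.1] [0.6547 0.1013 0.105 ]
pin_a 0.69 [290.5 196.8] [0.6806 0.0416 0.105 ]
pin_b 0.92 [321.9 263.5] [ 0.5022 -0.0366  0.105 ]
pin_b 0.89 [268.1 207.1] [0.6547 0.1013 0.105 ]
pin_b 0.69 [290.5 196.8] [0.6806 0.0416 0.105 ]
lock_pivot 0.78 [363.3 245.1] [ 0.5504 -0.15    0.065 ]
lock_knob 0.76 [387.9 265.2] [ 0.4932 -0.2092  0.104 ]
lock_knob 0.15 [295.1 240.7] [0.564  0.0321 0.104 ]
scene [[0.18, 0.56, -0.81, 1.47], [0.98, -0.11, 0.14, -0.21], [-0.01, -0.82, -0.58, 0.73], [0.0, 0.0, 0.0, 1.0]]
plate_centre 0.8 [353.2 247.9] [0.5853 0.0322 0.062 ]
plate_centre 0.72 [164.5 298.6] [ 0.6763 -0.3731  0.062 ]
index_mark 0.68 [381.1 224.6] [0.5076 0.1197 0.062 ]
target_line 0.76 [372.4 282.7] [0.693  0.0468 0.048 ]
pin_a 0.73 [392.1 246.9] [0.6541 0.097  0
[... 375 characters left out ...]
8569398e+01, -1.23338080e+01]), 'qvel': array([ 0.00931381, -0.0744328 ,  0.01141567, -0.02809614, -0.03145042,
        0.10481745]), 'joint_efforts': array([ 1.18544078e-03, -4.48289716e+01, -2.31453824e+01, -6.12505255e-05,
        4.57632759e-04, -1.32764029e-05]), 'position': array([ 0.19928752, -0.5126002 ,  0.23134903]), 'tool_rot': array([[ 9.32050849e-01,  3.62327495e-01, -5.37281810e-06],
       [ 3.62327494e-01, -9.32050848e-01, -6.01578459e-05],
       [-2.68045813e-05,  5.41234516e-05, -9.99999998e-01]]), 'ft_force': array([-0.12239461, -0.20416629, -0.70401129]), 'wrist_torque': array([0.01509594, 0.0105368 , 0.00390659]), 'gripper_force': 0.0, 'grip_width': 0.08521998398925101}
```

Run:
```python
import cv2
a=cv2.imread("pics/top0.png"); cv2.imwrite("pics/topc.png",cv2.resize(a[140:360,170:460],None,fx=2.7,fy=2.7,interpolation=cv2.INTER_CUBIC))
```

```text
(no output)
```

View pics/topc.png

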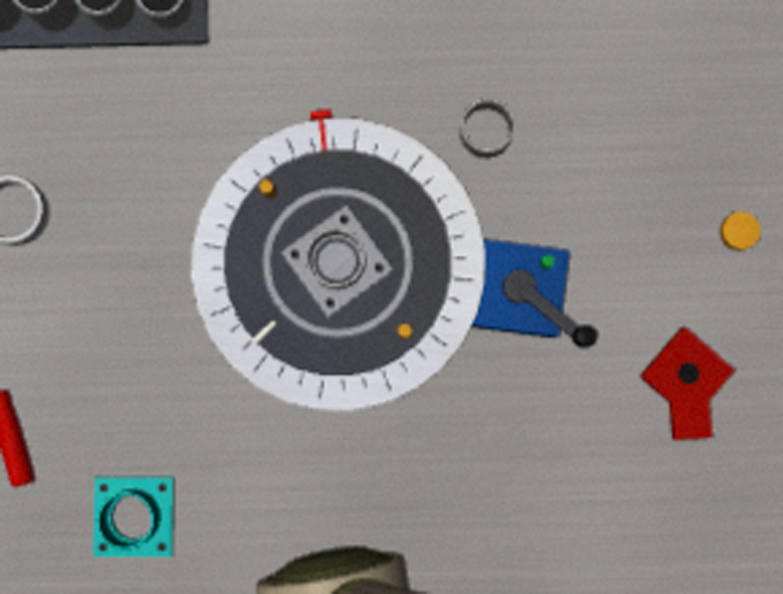

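View pics/scene0.png

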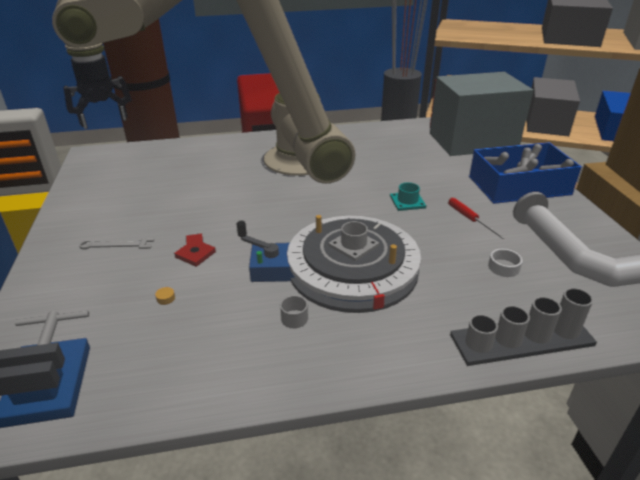

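The top crop shows the red line at about (322,135), the white mark at (263,332), pins at (266,187) and (405,330), and the lock with its knob at (585,336) and green stop at (548,262). The mark has to turn about 126° clockwise. I will push pin_a with shut fingers, and turn the tool to suit first.

Call:
{"op": "jog_arm", "data": {
  "plan": "0 0 -7 0 0 0 255;0 0 -7 0 0 0 255;0 0 -7 0 0 0 255;0 0 -7 0 0 0 255;0 0 -7 0 0 0 255;0 0 -7 0 0 0 255;0 0 -7 0 0 0 255;0 0 -7 0 0 0 255;0 0 -7 0 0 0 255;0 0 -7 0 0 0 255",
  "grip_force": 40
}}

```text
time_s: 1.63
position: [0.1993, -0.5126, 0.2313]
tool_rot: [[-0.028, 1.0, 0.0], [1.0, 0.028, -0.0], [-0.0, 0.0, -1.0]]
ft_force: [-0.3, -0.7, -0.2]
grip_width: -0.0001
gripper_force: 0.0
```

Call:
{"op": "jog_arm", "data": {
  "plan": "0 0 -7 0 0 0 255;0 0 -7 0 0 0 255;0 0 -7 0 0 0 255;0 0 -7 0 0 0 255;0 0 -7 0 0 0 255;0 0 -7 0 0 0 255;0 0 -7 0 0 0 255;0 0 -7 0 0 0 255;0 0 -7 0 0 0 255;0 0 -2.8 0 0 0 255"
}}

```text
time_s: 2.47
position: [0.1993, -0.5126, 0.2313]
tool_rot: [[-0.923, 0.384, 0.0], [0.384, 0.923, 0.0], [-0.0, 0.0, -1.0]]
ft_force: [-0.2, 0.2, 0.7]
grip_width: -0.0001
gripper_force: 0.0
```

```bash
cat >> h.py <<'E'
def go(p):
    s=env.observe(); R=s["tool_rot"]; d=R.T@(np.array(p)-s["position"])*100
    print("t",round(s["time_s"],2),"pos",np.round(s["position"],4),"yaw",round(np.degrees(np.arctan2(R[1,0],R[0,0])),2),"F",np.round(s["ft_force"],1),"shift cm tool",np.round(d,2),"gw",round(s["grip_width"],4),"tilt",np.round(R[:2,2],3))
E
python3 - <<'E'
from h import *
# centre from the ring/plate: fit ellipses in top picture
im=imaging.get_image("top"); hsv=cv2.cvtColor(im["pixels"],cv2.COLOR_RGB2HSV)
r=models.outline_of("top","positioner"); print([(round(d["confidence"],2),np.round(d["bbox"])) for d in r[:2]])
p=im["pixels"].astype(int); v=p.sum(2)/3
m=((v>195)&(p.max(2)-p.min(2)<35)).astype(np.uint8); m[:160]=0;m[300:]=0;m[:,:235]=0;m[:,355:]=0
ys,xs=np.nonzero(m); W=np.array([deproj(im,(x,y),.048)[:2] for x,y in zip(xs,ys)])
hull=cv2.convexHull(W.astype(np.float32))
(c,rad)=cv2.minEnclosingCircle(hull); print("ring",c,rad,len(W))
d=cv2.fitEllipse((hull*1000)); print(d)
q=m.copy(); dm=(v<110).astype(np.uint8)
go([.542,-.057,.231])
E
```

```text
[(0.87, array([318., 238., 154., 108.])), (0.29, array([375., 253.,  32.,  24.]))]
ring (0.5790543556213379, 0.035677336156368256) 0.1483413279056549 3008
((578.9578247070312, 35.64093017578125), (294.6924743652344, 295.4384460449219), 139.0825958251953)
t 2.57 pos [ 0.1993 -0.5126  0.2313] yaw 157.06 F [ 0.1  0.2 -0.8] shift cm tool [-1.381e+01  5.532e+01  3.000e-02] gw -0.0 tilt [-0. -0.]
```

Call:
{"op": "jog_arm", "data": {
  "plan": "0 0 0 -0.92 3.7 0 255;0 0 0 -0.92 3.7 0 255;0 0 0 -0.92 3.7 0 255;0 0 0 -0.92 3.7 0 255;0 0 0 -0.92 3.7 0 255;0 0 0 -0.92 3.7 0 255;0 0 0 -0.92 3.7 0 255;0 0 0 -0.92 3.7 0 255;0 0 0 -0.92 3.7 0 255;0 0 0 -0.92 3.7 0 255"
}}

```text
time_s: 3.4
position: [0.4291, -0.2061, 0.2315]
tool_rot: [[-0.92, 0.392, 0.0], [0.392, 0.92, -0.0], [-0.0, -0.0, -1.0]]
ft_force: [0.6, -0.5, 0.2]
grip_width: -0.0
gripper_force: 0.0
```

Call:
{"op": "jog_arm", "data": {
  "plan": "0 0 0 -0.92 3.7 0 255;0 0 0 -0.92 3.7 0 255;0 0 0 -0.92 3.7 0 255;0 0 0 -0.92 3.7 0 255;0 0 0 -0.92 3.7 0 255;0 0 0 0 0 0 255;0 0 0 0 0 0 255"
}}

```text
time_s: 3.98
position: [0.5434, -0.0539, 0.231]
tool_rot: [[-0.921, 0.389, -0.0], [0.389, 0.921, 0.0], [0.0, -0.0, -1.0]]
ft_force: [-0.7, -0.9, 0.3]
grip_width: -0.0001
gripper_force: 0.0
```

Run:
```python
from h import *
go([.541,-.055,.083])
im=imaging.get_image("wrist"); save(im,"w1.png")
for k,z in Z.items():
    for d in models.tip_of("wrist",k)[:2]: print(k,round(d["confidence"],2),np.round(d["at"],1),np.round(deproj(im,d["at"],z),4))
```

```text
t 3.98 pos [ 0.5434 -0.0539  0.231 ] yaw 157.13 F [-0.7 -0.9  0.3] shift cm tool [ 0.17 -0.19 14.8 ] gw -0.0001 tilt [-0.  0.]
plate_centre 0.58 [444.8 216.1] [0.5779 0.0338 0.062 ]
index_mark 0.68 [528.  69.] [0.4991 0.1191 0.062 ]
target_line 0.64 [489.5 321.4] [0.6912 0.0438 0.048 ]
pin_a 0.95 [579.5 288.2] [0.6507 0.0987 0.105 ]
pin_b 0.95 [579.5 288.2] [0.6507 0.0987 0.105 ]
lock_pivot 0.89 [221.7 269.9] [ 0.5498 -0.1464  0.065 ]
lock_knob 0.66 [ 93.  258.7] [ 0.4969 -0.2094  0.104 ]
```

View pics/w1.png

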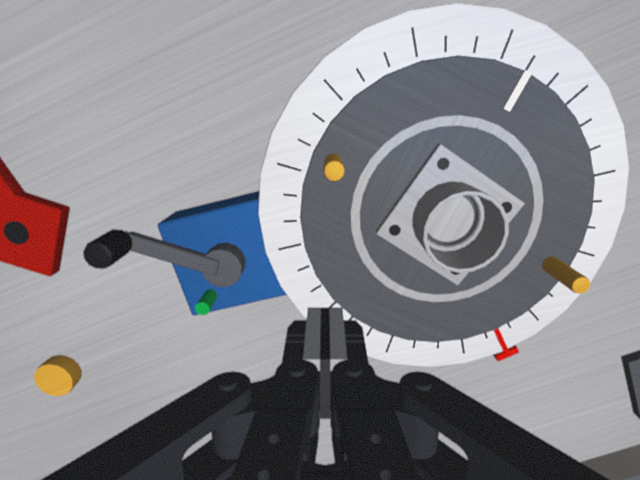

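The wrist view shows the mark at (518,90), the near pin_a at (334,168), the red line at (503,345), and the fingers clear over the plate. Next I lower the fingers behind pin_a.

Call:
{"op": "jog_arm", "data": {
  "plan": "0 0 0 0 -0.2 3.5 255;0 0 0 0 0 3.5 255;0 0 0 0 0 3 255;0 0 0 0 0 2.2 255;0 0 0 0 0 1.6 255;0 0 0 0 0 1 255;0 0 0 0 0 0 255"
}}

```text
time_s: 4.97
position: [0.5412, -0.0573, 0.0817]
tool_rot: [[-0.921, 0.391, -0.003], [0.391, 0.921, 0.001], [0.003, -0.0, -1.0]]
ft_force: [-0.6, -0.6, 1.3]
grip_width: -0.0004
gripper_force: 0.0
```

```bash
cat >> h.py <<'E'
C=np.array([.5785,.035])
def polar(p): d=np.array(p)[:2]-C; return round(np.hypot(*d),4), round(np.degrees(np.arctan2(d[1],d[0]))%360,2)
E
python3 - <<'E'
from h import *
go([.541,-.055,.083]); print(polar(env.observe()["position"]))
E
```

```text
t 4.97 pos [ 0.5412 -0.0573  0.0817] yaw 157.01 F [-0.6 -0.6  1.3] shift cm tool [ 0.11  0.2  -0.13] gw -0.0004 tilt [-0.003  0.001]
(np.float64(0.0995), np.float64(248.0))
```

Call:
{"op": "jog_arm", "data": {
  "plan": "0 0 3 0.51 0.013 0 255;0 0 3 0.51 0.013 0 255;0 0 3 0.51 0.013 0 255;0 0 3 0.51 0.013 0 255;0 0 3 0.51 0.013 0 255;0 0 3 0.51 0.013 0 255;0 0 3 0.51 0.013 0 255;0 0 3 0.51 0.013 0 255;0 0 0 0 0 0 255;0 0 0 0 0 0 255"
}}

```text
time_s: 5.8
position: [0.5093, -0.0342, 0.0843]
tool_rot: [[-0.684, 0.73, 0.002], [0.73, 0.684, -0.0], [-0.002, 0.001, -1.0]]
ft_force: [0.0, 0.1, -0.4]
grip_width: -0.0
gripper_force: 0.0
```

Run:
```python
from h import *
go([.541,-.055,.083]); print(polar(env.observe()["position"]))
im=imaging.get_image("wrist"); save(im,"w2.png")
for k in ["index_mark","target_line","pin_a","plate_centre"]:
    for d in models.tip_of("wrist",k)[:2]: p=deproj(im,d["at"],Z[k]);print(k,round(d["confidence"],2),np.round(d["at"],1),np.round(p,4),polar(p))
```

```text
t 5.8 pos [ 0.5093 -0.0342  0.0843] yaw 133.13 F [ 0.   0.1 -0.4] shift cm tool [-3.68  0.89  0.14] gw -0.0 tilt [ 0.002 -0.   ]
(np.float64(0.0979), np.float64(225.0))
pin_a 0.96 [326.9 310.5] [ 0.4963 -0.0189  0.105 ] (np.float64(0.0983), np.float64(213.25))
```

View pics/w2.png

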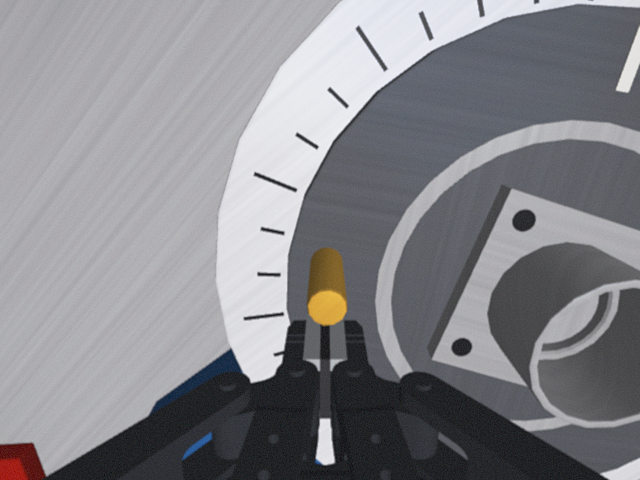

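The wrist view shows pin_a at (327,308), centred against the fingertip, and the plate has turned about 10°. I continue along the arc.

Call:
{"op": "jog_arm", "data": {
  "plan": "0 0 3 0.51 0.013 0 255;0 0 3 0.51 0.013 0 255;0 0 3 0.51 0.013 0 255;0 0 3 0.51 0.013 0 255;0 0 3 0.51 0.013 0 255;0 0 3 0.51 0.013 0 255;0 0 3 0.51 0.013 0 255;0 0 3 0.51 0.013 0 255;0 0 3 0.51 0.013 0 255;0 0 3 0.51 0.013 0 255"
}}

```text
time_s: 6.88
position: [0.485, 0.0102, 0.0834]
tool_rot: [[-0.224, 0.975, -0.0], [0.975, 0.224, -0.001], [-0.001, -0.001, -1.0]]
ft_force: [-2.3, -3.4, 0.6]
grip_width: 0.0001
gripper_force: 1.2
```

Run:
```python
from h import *
go([.541,-.055,.083]); print(polar(env.observe()["position"]))
```

```text
t 6.88 pos [0.485  0.0102 0.0834] yaw 102.93 F [-2.3 -3.4  0.6] shift cm tool [-7.61  4.    0.04] gw 0.0001 tilt [-0.    -0.001]
(np.float64(0.0968), np.float64(194.84))
```

Call:
{"op": "jog_arm", "data": {
  "plan": "0 0 3 0.52 0 0 255;0 0 3 0.52 0 0 255;0 0 3 0.52 0 0 255;0 0 3 0.52 0 0 255;0 0 3 0.52 0 0 255;0 0 3 0.52 0 0 255;0 0 3 0.52 0 0 255;0 0 3 0.52 0 0 255;0 0 3 0.52 0 0 255;0 0 3 0.52 0 0 255"
}}

```text
time_s: 7.72
position: [0.4858, 0.0616, 0.0834]
tool_rot: [[0.294, 0.956, 0.0], [0.956, -0.294, -0.001], [-0.001, 0.001, -1.0]]
ft_force: [0.2, -2.9, -1.2]
grip_width: -0.0003
gripper_force: 1.4
```

Call:
{"op": "jog_arm", "data": {
  "plan": "0 0 3 0.52 0.013 0 255;0 0 3 0.52 0.013 0 255;0 0 3 0.52 0.013 0 255;0 0 3 0.52 0.013 0 255;0 0 3 0.52 0.013 0 255;0 0 0 0 0 0 255;0 0 0 0 0 0 255"
}}

```text
time_s: 8.3
position: [0.4962, 0.0856, 0.0833]
tool_rot: [[0.527, 0.85, -0.0], [0.85, -0.527, 0.0], [0.0, -0.0, -1.0]]
ft_force: [0.1, -0.0, -0.4]
grip_width: -0.0001
gripper_force: 0.0
```

Run:
```python
from h import *
go([.541,-.055,.083]); print(polar(env.observe()["position"]))
for c in ["wrist","top"]:
  im=imaging.get_image(c); save(im,c+"3.png")
  for k in ["index_mark","target_line","pin_a","plate_centre"]:
    for d in models.tip_of(c,k)[:2]: p=deproj(im,d["at"],Z[k]);print(c,k,round(d["confidence"],2),np.round(d["at"],1),np.round(p,4),polar(p))
```

```text
t 8.3 pos [0.4962 0.0856 0.0833] yaw 58.16 F [ 0.1 -0.  -0.4] shift cm tool [-9.58 11.22  0.02] gw -0.0001 tilt [-0.  0.]
(np.float64(0.0966), np.float64(148.44))
wrist pin_a 0.56 [325.7 311.2] [0.5067 0.1027 0.105 ] (np.float64(0.0987), np.float64(136.68))
top index_mark 0.6 [263.3 209.7] [0.6545 0.1189 0.062 ] (np.float64(0.1132), np.float64(47.85))
top target_line 0.61 [286.8 196.4] [0.6919 0.0551 0.048 ] (np.float64(0.1151), np.float64(10.04))
top pin_a 0.59 [318.9 207.8] [ 0.6493 -0.0326  0.105 ] (np.float64(0.0979), np.float64(316.31))
top plate_centre 0.78 [295.2 236.5] [0.5789 0.0337 0.062 ] (np.float64(0.0014), np.float64(285.86))
top plate_centre 0.75 [493.2 304.3] [ 0.3819 -0.4939  0.062 ] (np.float64(0.5643), np.float64(249.61))
```

View pics/wrist3.png

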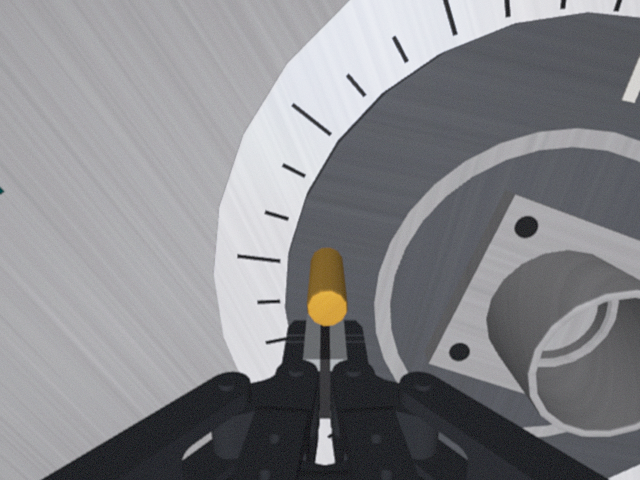

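The wrist view shows pin_a still centred at (327,308), with about 40° to go. I push 30° more, then measure finely.

Call:
{"op": "jog_arm", "data": {
  "plan": "0 0 3 0.52 0.013 0 255;0 0 3 0.52 0.013 0 255;0 0 3 0.52 0.013 0 255;0 0 3 0.52 0.013 0 255;0 0 3 0.52 0.013 0 255;0 0 3 0.52 0.013 0 255;0 0 3 0.52 0.013 0 255;0 0 3 0.52 0.013 0 255;0 0 3 0.52 0.013 0 255;0 0 3 0.52 0.013 0 255"
}}

```text
time_s: 9.63
position: [0.5336, 0.1203, 0.0833]
tool_rot: [[0.884, 0.468, -0.001], [0.468, -0.884, -0.001], [-0.001, 0.0, -1.0]]
ft_force: [-1.8, -3.8, 0.7]
grip_width: 0.0001
gripper_force: 1.4
```

Call:
{"op": "jog_arm", "data": {
  "plan": "0 0 0 0 0 0 255;0 0 0 0 0 0 255"
}}

```text
time_s: 9.8
position: [0.5337, 0.1207, 0.0832]
tool_rot: [[0.882, 0.472, -0.0], [0.472, -0.882, 0.0], [0.0, -0.0, -1.0]]
ft_force: [0.2, -0.1, -0.2]
grip_width: -0.0
gripper_force: 0.0
```

```bash
cat >> h.py <<'E'
def marks(c,verbose=1):
    im=imaging.get_image(c); p=im["pixels"].astype(int); out={}
    f=240/np.tan(np.radians(im["fov_y"]/2)); T=np.array(im["world_from_camera"])
    yy,xx=np.mgrid[:480,:640]
    def plane(z):
        d=np.stack([(xx-im["cx"])/f,(yy-im["cy"])/f,np.ones_like(xx,float)],-1)@T[:3,:3].T
        s=(z-T[2,3])/d[...,2]; return T[:2,3]+s[...,None]*d[...,:2]
    # intensity-weighted centroids
    for k,z,r0,r1,w in [("red",.048,.116,.147,np.clip(p[...,0]-np.maximum(p[...,1],p[...,2])-25,0,None)),
                        ("white",.062,.088,.114,np.clip(p.min(2)-140,0,None))]:
        P=plane(z)-C; r=np.hypot(P[...,0],P[...,1]); a=np.degrees(np.arctan2(P[...,1],P[...,0]))
        m=(r>r0)&(r<r1)&(w>0)&(a>-10)&(a<55)
        if m.sum()<3: print(c,k,"none"); continue
        g=(P[m]*w[m][:,None]).sum(0)/w[m].sum()
        out[k]=np.degrees(np.arctan2(g[1],g[0])); print(c,k,m.sum(),"angle",round(out[k],2),"r",round(np.hypot(*g),4),"spread",round(a[m].std(),2))
    return im,out
E
python3 - <<'E'
from h import *
go([.541,-.055,.083]); print(polar(env.observe()["position"]))
for c in ["top","scene","wrist"]:
  im,_=marks(c)
  save(im,c+"4.png")
  for k in ["index_mark","target_line","pin_a","plate_centre"]:
    for d in models.tip_of(c,k)[:1]: p=deproj(im,d["at"],Z[k]);print(c,k,round(d["confidence"],2),np.round(d["at"],1),np.round(p,4),polar(p))
E
```

```text
t 9.8 pos [0.5337 0.1207 0.0832] yaw 28.15 F [ 0.2 -0.1 -0.2] shift cm tool [-7.64 15.84  0.02] gw -0.0 tilt [-0.  0.]
(np.float64(0.0967), np.float64(117.6))
top red 26 angle 5.72 r 0.1325 spread 0.82
top white 18 angle 16.01 r 0.1016 spread 0.82
top index_mark 0.74 [283.4 197.2] [0.6875 0.0635 0.062 ] (np.float64(0.1126), np.float64(14.65))
top target_line 0.56 [291. 196.] [0.6927 0.0435 0.048 ] (np.float64(0.1145), np.float64(4.24))
top pin_a 0.64 [327.6 223.8] [ 0.6062 -0.0544  0.105 ] (np.float64(0.0936), np.float64(287.23))
top plate_centre 0.98 [295.5 238.5] [0.5734 0.033  0.062 ] (np.float64(0.0055), np.float64(201.43))
scene red 36 angle 5.57 r 0.1316 spread 0.96
scene white 11 angle 16.15 r 0.0978 spread 0.53
scene index_mark 0.64 [382.3 271.9] [0.6792 0.0712 0.062 ] (np.float64(0.107), np.float64(19.79))
scene target_line 0.77 [370.3 284.3] [0.6971 0.0411 0.048 ] (np.float64(0.1187), np.float64(2.95))
scene pin_a 0.96 [392.6 221. ] [0.56  0.128 0.105] (np.float64(0.0948), np.float64(101.24))
scene plate_centre 0.8 [354.8 246.5] [0.5808 0.037  0.062 ] (np.float64(0.0031), np.float64(40.35))
wrist red none
wrist white 430 angle 21.58 r 0.0993 spread 7.36
wrist pin_a 0.81 [327.6 309.9] [0.5517 0.1298 0.105 ] (np.float64(0.0985), np.float64(105.76))
```

Call:
{"op": "jog_arm", "data": {
  "plan": "0 0 3 0.52 0.013 0 255;0 0 3 0.52 0.013 0 255;0 0 2 0.34 0.006 0 255;0 0 1 0.17 0.002 0 255;0 0 0 0 0 0 255;0 0 0 0 0 0 255"
}}

```text
time_s: 11.05
position: [0.548, 0.1269, 0.0833]
tool_rot: [[0.945, 0.327, 0.0], [0.327, -0.945, 0.0], [0.0, -0.0, -1.0]]
ft_force: [0.4, -0.4, 0.1]
grip_width: -0.0002
gripper_force: 0.0
```

Run:
```python
from h import *
go([.541,-.055,.083]); print(polar(env.observe()["position"]))
for c in ["top","scene","wrist"]:
  im,_=marks(c)
save(imaging.get_image("wrist"),"w5.png")
```

```text
t 11.05 pos [0.548  0.1269 0.0833] yaw 19.1 F [ 0.4 -0.4  0.1] shift cm tool [-6.61 16.96  0.03] gw -0.0002 tilt [0. 0.]
(np.float64(0.0968), np.float64(108.38))
top red 27 angle 5.71 r 0.1324 spread 0.85
top white 20 angle 7.8 r 0.1018 spread 0.92
scene red 36 angle 5.57 r 0.1315 spread 0.96
scene white 11 angle 7.5 r 0.0991 spread 0.6
wrist red none
wrist white 513 angle 12.31 r 0.0987 spread 7.12
```

View pics/w5.png

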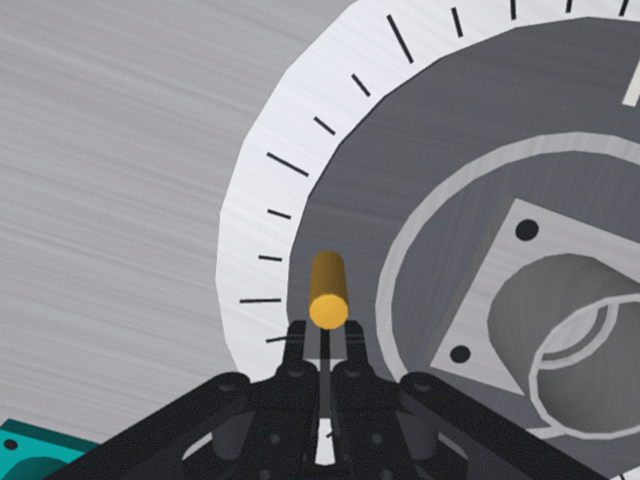

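The wrist view shows pin_a at (328,310), still against the tip, with about 2° left by the top and scene cameras. I push that, then back off and rise for a clear look.

Call:
{"op": "jog_arm", "data": {
  "plan": "0 0 1 0.17 0.003 0 255;0 0 1 0.16 0.003 0 255;0 0 0 0 0 0 255;0 0 0 0 0 0 255;0 0 0 -0.3 0 0 255;0 0 0 -0.8 0 0 255;0 0 0 -1 0 -1.5 255;0 0 0 0 0 -3.5 255;0 0 0 0 0 -4 255;0 0 0 0 0 -4 255"
}}

```text
time_s: 12.08
position: [0.5299, 0.1215, 0.2147]
tool_rot: [[0.956, 0.293, -0.001], [0.293, -0.956, 0.0], [-0.001, -0.0, -1.0]]
ft_force: [0.4, 0.2, -0.3]
grip_width: -0.0
gripper_force: 0.0
```

Call:
{"op": "jog_arm", "data": {
  "plan": "0 0 0 -2 0 -1 255;0 0 0 -3 0 0 255;0 0 0 -3 0 0 255;0 0 0 0 0 0 255;0 0 0 0 0 0 255"
}}

```text
time_s: 12.5
position: [0.4534, 0.098, 0.2238]
tool_rot: [[0.956, 0.293, 0.001], [0.293, -0.956, 0.0], [0.001, 0.0, -1.0]]
ft_force: [-0.3, -0.1, 0.2]
grip_width: -0.0
gripper_force: 0.0
```

Run:
```python
from h import *
go([.541,-.055,.083]); 
for c in ["top","scene","wrist"]: im,_=marks(c)
print(np.round([proj(im,[*(C+.115*np.array([np.cos(.1),np.sin(.1)])),.05])],0))
save(im,"w6.png")
```

```text
t 12.5 pos [0.4534 0.098  0.2238] yaw 17.01 F [-0.3 -0.1  0.2] shift cm tool [ 3.89 17.19 14.09] gw -0.0 tilt [0.001 0.   ]
top red 25 angle 5.71 r 0.1327 spread 0.78
top white 17 angle 5.85 r 0.1004 spread 0.83
scene red 36 angle 5.57 r 0.1316 spread 0.96
scene white 10 angle 5.51 r 0.0974 spread 0.47
wrist red none
wrist white none
[[ 516. -112.]]
```

View pics/w6.png

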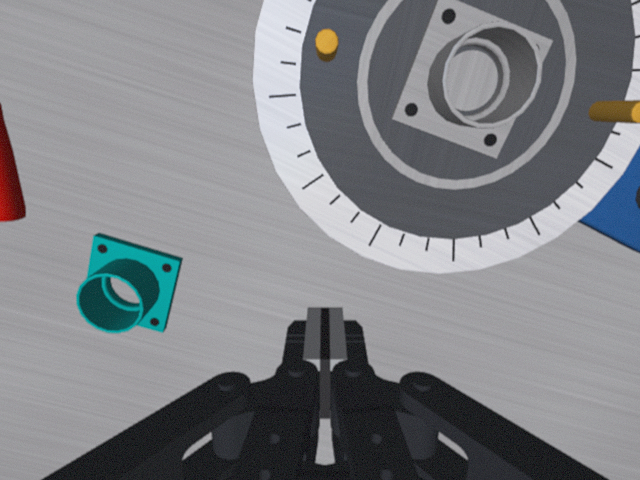

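The wrist view shows pin_a at (327,42) and the fingers clear of the plate; top and scene cameras put the marks within 0.2°. I confirm once from close by before turning to the lock.

Call:
{"op": "jog_arm", "data": {
  "plan": "0 0 2 3.5 1 0 255;0 0 3 3.5 1.5 0 255;0 0 3 3.5 1.5 0 255;0 0 3 2.5 1.5 0 255;0 0 0 0 0 0 255;0 0 0 0 0 0 255"
}}

```text
time_s: 13.15
position: [0.5942, 0.0749, 0.2217]
tool_rot: [[0.994, 0.105, -0.002], [0.105, -0.994, 0.0], [-0.002, -0.0, -1.0]]
ft_force: [0.2, -0.2, -0.2]
grip_width: 0.0003
gripper_force: 0.0
```

Run:
```python
from h import *
go([.475,-.178,.224]); 
for c in ["top","wrist"]: im,_=marks(c)
for k in ["index_mark","target_line","plate_centre","lock_pivot","lock_knob"]:
    for d in models.tip_of("wrist",k)[:1]: p=deproj(im,d["at"],Z[k]);print(k,round(d["confidence"],2),np.round(d["at"],1),np.round(p,4),polar(p))
save(im,"w7.png")
```

```text
t 13.15 pos [0.5942 0.0749 0.2217] yaw 6.02 F [ 0.2 -0.2 -0.2] shift cm tool [-14.51  23.9   -0.21] gw 0.0003 tilt [-0.002  0.   ]
top red none
top white 28 angle 37.47 r 0.103 spread 6.56
wrist red 373 angle 5.58 r 0.132 spread 0.69
wrist white 398 angle 6.96 r 0.1012 spread 11.24
index_mark 0.85 [383.8  87.3] [0.6918 0.0457 0.062 ] (np.float64(0.1138), np.float64(5.38))
target_line 0.7 [379.1  86.1] [0.693  0.0473 0.048 ] (np.float64(0.1151), np.float64(6.15))
plate_centre 0.81 [375.3 246.8] [0.5765 0.0346 0.062 ] (np.float64(0.0021), np.float64(192.38))
lock_knob 0.43 [377.2 247.2] [0.5901 0.0402 0.104 ] (np.float64(0.0128), np.float64(24.29))
```

View pics/w7.png

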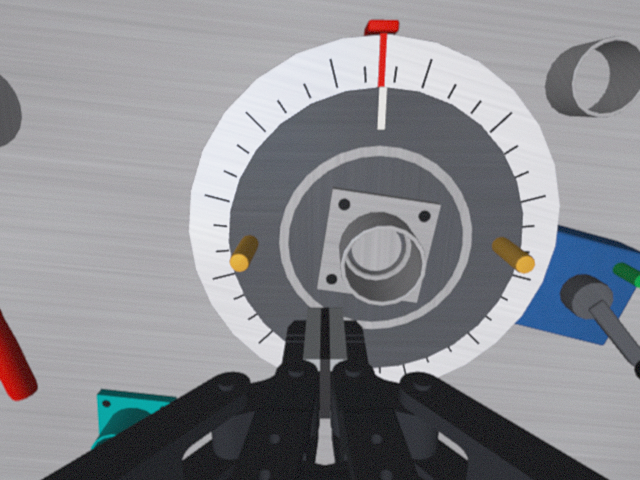

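The white mark (382,108) runs straight into the red line (383,65), so the plate is aligned. Next I move to the lock handle.

Call:
{"op": "jog_arm", "data": {
  "plan": "0 0 0 -1.8 3 0 255;0 0 0 -1.8 3 0 255;0 0 0 -1.8 3 0 255;0 0 0 -1.8 3 0 255;0 0 0 -1.8 3 0 255;0 0 0 -1.8 3 0 255;0 0 0 -1.8 3 0 255;0 0 0 -1.9 2.9 0 255;0 0 0 0 0 0 255"
}}

```text
time_s: 14.25
position: [0.4719, -0.1817, 0.2236]
tool_rot: [[0.995, 0.101, -0.0], [0.101, -0.995, -0.002], [-0.0, 0.002, -1.0]]
ft_force: [0.4, -0.2, 0.8]
grip_width: -0.0003
gripper_force: 0.0
```

Call:
{"op": "jog_arm", "data": {
  "plan": "0 0 7 0 0 0 255;0 0 7 0 0 0 255;0 0 7 0 0 0 255;0 0 7 0 0 0 255;0 0 7 0 0 0 255;0 0 7 0 0 0 255;0 0 7 0 0 0 255;0 0 7 0 0 0 255;0 0 7 0 0 0 255;0 0 7 0 0 0 255"
}}

```text
time_s: 15.08
position: [0.474, -0.177, 0.2236]
tool_rot: [[0.434, -0.901, 0.0], [-0.901, -0.434, -0.0], [0.0, -0.0, -1.0]]
ft_force: [-0.4, 0.3, 1.1]
grip_width: -0.0002
gripper_force: 0.0
```

Call:
{"op": "jog_arm", "data": {
  "plan": "0 0 5 0 0 0 255;0 0 0 0 0 0 255"
}}

```text
time_s: 15.25
position: [0.474, -0.1771, 0.2236]
tool_rot: [[0.357, -0.934, 0.0], [-0.934, -0.357, -0.0], [0.0, -0.0, -1.0]]
ft_force: [-0.2, -0.3, 0.5]
grip_width: 0.0002
gripper_force: 0.0
```

Run:
```python
from h import *
go([.475,-.178,.083])
for c in ["top","wrist"]:
  im=imaging.get_image(c)
  for k in ["lock_pivot","lock_knob"]:
    for d in models.tip_of(c,k)[:1]: p=deproj(im,d["at"],Z[k]);print(c,k,round(d["confidence"],2),np.round(d["at"],1),np.round(p,4))
  p=im["pixels"].astype(int); m=((p[...,1]-p[...,0]>40)&(p[...,1]-p[...,2]>30)).astype(np.uint8)
  n,_,st,ce=cv2.connectedComponentsWithStats(m)
  for i in range(1,n):
    if st[i,4]>8: print(c,"green",st[i].tolist(),np.round(deproj(im,ce[i],.071),4))
save(im,"w8.png")
```

```text
t 15.25 pos [ 0.474  -0.1771  0.2236] yaw -69.09 F [-0.2 -0.3  0.5] shift cm tool [ 0.12 -0.06 14.06] gw 0.0002 tilt [ 0. -0.]
top lock_pivot 0.62 [359.6 244.8] [ 0.5514 -0.14    0.065 ]
top green [370, 235, 5, 4, 16] [ 0.5727 -0.1744  0.071 ]
wrist lock_pivot 0.75 [218.7 219.7] [ 0.549  -0.1493  0.065 ]
wrist lock_knob 0.9 [309.9 179.5] [ 0.4965 -0.2094  0.104 ]
wrist green [188, 165, 20, 20, 254] [ 0.5716 -0.1775  0.071 ]
wrist green [209, 167, 4, 6, 13] [ 0.564  -0.1845  0.071 ]
```

View pics/w8.png

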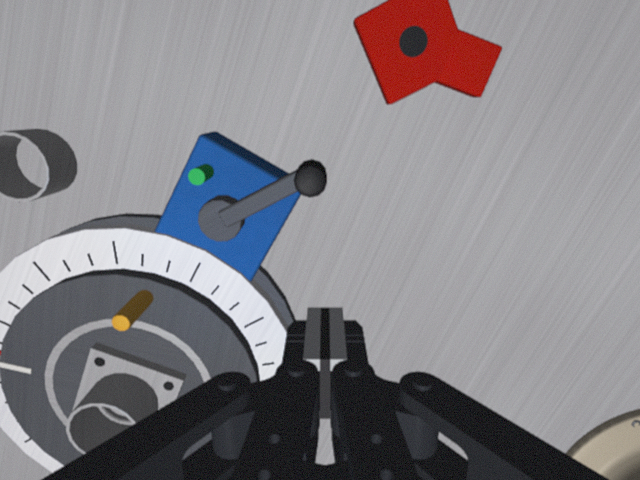

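The wrist view shows the knob at (310,178), the pivot at (220,219) and the green stop at (197,176), so the handle needs about 59° counter-clockwise. I lower the fingers behind the knob and push.

Call:
{"op": "jog_arm", "data": {
  "plan": "0 0 0 0 0 3.5 255;0 0 0 0 0 3.5 255;0 0 0 0 0 3 255;0 0 0 0 0 2.2 255;0 0 0 0 0 1.3 255;0 0 0 0 0 0.5 255;0 0 0 0 0 0 255;0 0 0 0 0 0 255"
}}

```text
time_s: 16.22
position: [0.4744, -0.1779, 0.084]
tool_rot: [[0.359, -0.933, 0.001], [-0.933, -0.359, -0.001], [0.001, -0.001, -1.0]]
ft_force: [0.4, -0.3, -0.4]
grip_width: 0.0001
gripper_force: 0.0
```

Call:
{"op": "jog_arm", "data": {
  "plan": "0 0 -3 0.42 -0.011 0 255;0 0 -3 0.42 -0.011 0 255;0 0 -3 0.42 -0.011 0 255;0 0 -3 0.42 -0.011 0 255;0 0 -3 0.42 -0.011 0 255;0 0 -3 0.42 -0.011 0 255;0 0 -3 0.42 -0.011 0 255;0 0 -3 0.42 -0.011 0 255;0 0 -3 0.42 -0.011 0 255;0 0 -3 0.42 -0.011 0 255"
}}

```text
time_s: 17.05
position: [0.4987, -0.2113, 0.0847]
tool_rot: [[0.78, -0.626, 0.001], [-0.626, -0.78, -0.001], [0.001, -0.0, -1.0]]
ft_force: [-0.7, 2.1, 1.4]
grip_width: -0.0002
gripper_force: 1.2
```

Run:
```python
import h; from h import *
h.C=np.array([.5495,-.149])
go([.475,-.178,.083]); print(h.polar(env.observe()["position"]))
im=imaging.get_image("wrist")
for d in models.tip_of("wrist","lock_knob")[:1]: p=deproj(im,d["at"],.104);print(d["confidence"],np.round(d["at"]),np.round(p,4),h.polar(p))
```

```text
t 17.05 pos [ 0.4987 -0.2113  0.0847] yaw -38.78 F [-0.7  2.1  1.4] shift cm tool [-3.93 -1.11  0.17] gw -0.0002 tilt [ 0.001 -0.001]
(np.float64(0.0803), np.float64(230.81))
0.95 [310. 300.] [ 0.5191 -0.2211  0.104 ] (np.float64(0.0783), np.float64(247.16))
```

Call:
{"op": "jog_arm", "data": {
  "plan": "0 0 -3 0.42 -0.011 0 255;0 0 -3 0.42 -0.011 0 255;0 0 -3 0.42 -0.011 0 255;0 0 -3 0.42 -0.011 0 255;0 0 -3 0.42 -0.011 0 255;0 0 -3 0.42 -0.011 0 255;0 0 -3 0.42 -0.011 0 255;0 0 -3 0.42 -0.011 0 255;0 0 -3 0.42 -0.011 0 255;0 0 -3 0.42 -0.011 0 255"
}}

```text
time_s: 17.98
position: [0.5364, -0.2281, 0.0843]
tool_rot: [[0.988, -0.155, 0.0], [-0.155, -0.988, -0.001], [0.0, 0.001, -1.0]]
ft_force: [-1.5, 0.8, 1.3]
grip_width: 0.0006
gripper_force: 1.1
```

Call:
{"op": "jog_arm", "data": {
  "plan": "0 0 -2 0.28 -0.005 0 255;0 0 -2 0.28 -0.005 0 255;0 0 -1 0.14 -0.002 0 255;0 0 0 0 0 0 255"
}}

```text
time_s: 18.32
position: [0.5436, -0.2289, 0.084]
tool_rot: [[0.998, -0.07, 0.001], [-0.07, -0.998, -0.001], [0.001, 0.001, -1.0]]
ft_force: [0.2, 0.3, -0.3]
grip_width: 0.0001
gripper_force: 0.0
```

Run:
```python
import h; from h import *
h.C=np.array([.5495,-.149])
go([.475,-.178,.083]); print(h.polar(env.observe()["position"]))
im=imaging.get_image("wrist")
for d in models.tip_of("wrist","lock_knob")[:1]: p=deproj(im,d["at"],.104);print(d["confidence"],np.round(d["at"]),np.round(p,4),h.polar(p))
```

```text
t 18.32 pos [ 0.5436 -0.2289  0.084 ] yaw -3.99 F [ 0.2  0.3 -0.3] shift cm tool [-7.19 -4.6   0.09] gw 0.0001 tilt [ 0.001 -0.001]
(np.float64(0.0801), np.float64(265.75))
0.86 [314. 298.] [ 0.5671 -0.2267  0.104 ] (np.float64(0.0797), np.float64(282.76))
```

Call:
{"op": "jog_arm", "data": {
  "plan": "0 0 -1 0.14 0 0 255;0 0 -1 0.14 0 0 255;0 0 -1 0.14 0 0 255;0 0 -1 0.14 0 0 255;0 0 0 0 0 0 255;0 0 0 0 0 0 255"
}}

```text
time_s: 18.92
position: [0.5491, -0.2291, 0.0832]
tool_rot: [[1.0, 0.001, 0.0], [0.001, -1.0, -0.0], [0.0, 0.0, -1.0]]
ft_force: [-0.7, 0.6, 0.1]
grip_width: -0.0001
gripper_force: 0.1
```

Call:
{"op": "jog_arm", "data": {
  "plan": "0 0 0 0.1 0 0 255;0 0 0 0.1 0 0 255;0 0 0 0 0 0 255"
}}

```text
time_s: 19.17
position: [0.5509, -0.2289, 0.0832]
tool_rot: [[1.0, 0.001, -0.0], [0.001, -1.0, 0.0], [-0.0, -0.0, -1.0]]
ft_force: [-2.1, 1.9, 0.2]
grip_width: -0.0
gripper_force: 0.8
```

Run:
```python
import h; from h import *
h.C=np.array([.5495,-.149])
go([.475,-.178,.083]); print(h.polar(env.observe()["position"]))
im=imaging.get_image("wrist"); save(im,"w9.png")
for d in models.tip_of("wrist","lock_knob")[:1]: p=deproj(im,d["at"],.104);print(d["confidence"],np.round(d["at"]),np.round(p,4),h.polar(p))
```

```text
t 19.17 pos [ 0.5509 -0.2289  0.0832] yaw 0.04 F [-2.1  1.9  0.2] shift cm tool [-7.59 -5.1   0.03] gw -0.0 tilt [-0.  0.]
(np.float64(0.0799), np.float64(271.03))
0.81 [312. 302.] [ 0.5733 -0.2244  0.104 ] (np.float64(0.079), np.float64(287.52))
```

View pics/w9.png

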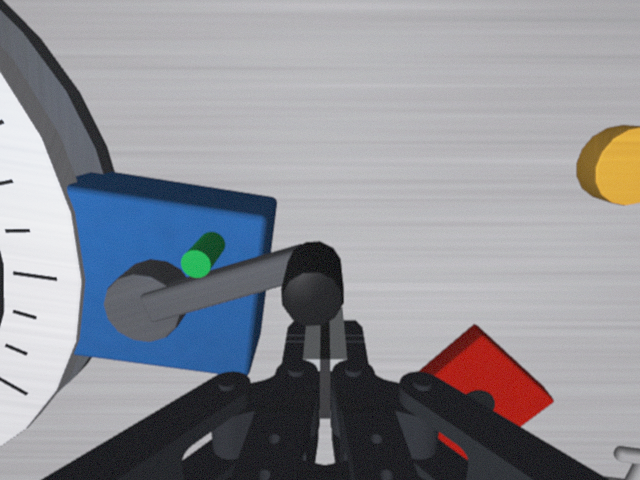

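The wrist view shows the handle bar all but touching the green stop at (197,263). I nudge it further to feel the stop.

Call:
{"op": "jog_arm", "data": {
  "plan": "0 0 0 0.1 0 0 255;0 0 0 0.1 0 0 255;0 0 0 0 0 0 255"
}}

```text
time_s: 19.52
position: [0.553, -0.229, 0.0832]
tool_rot: [[1.0, 0.001, -0.0], [0.001, -1.0, 0.0], [-0.0, -0.0, -1.0]]
ft_force: [-2.1, 1.8, -0.2]
grip_width: -0.0004
gripper_force: 0.9
```

Call:
{"op": "jog_arm", "data": {
  "plan": "0 0 0 0.1 0 0 255;0 0 0 0.1 0 0 255;0 0 0 0 0 0 255"
}}

```text
time_s: 19.77
position: [0.5544, -0.229, 0.0832]
tool_rot: [[1.0, 0.001, -0.002], [0.001, -1.0, 0.0], [-0.002, -0.0, -1.0]]
ft_force: [-5.9, 1.3, 2.2]
grip_width: 0.0
gripper_force: 2.8
```

Force rises to 6 N, so the handle is at the stop. I back off, rise and check.

Call:
{"op": "jog_arm", "data": {
  "plan": "0 0 0 0 0 0 255;0 0 0 0 0 0 255;0 0 0 -0.4 0 0 255;0 0 0 -0.8 0 0 255;0 0 0 -1.2 0 -1 255;0 0 0 -1 0 -3 255;0 0 0 -1 0 -4 255;0 0 0 -2 0 -4 255;0 0 0 -3 0 0 255;0 0 0 0 0 0 255"
}}

```text
time_s: 20.6
position: [0.4594, -0.2293, 0.2028]
tool_rot: [[1.0, -0.0, 0.002], [-0.0, -1.0, -0.003], [0.002, 0.003, -1.0]]
ft_force: [0.0, -0.8, -0.0]
grip_width: 0.0003
gripper_force: 0.0
```

Run:
```python
import h; from h import *
for c in ["top","scene"]: im,_=marks(c)
im=imaging.get_image("wrist"); save(im,"w10.png")
h.C=np.array([.5495,-.149]); go([.475,-.178,.083])
for d in models.tip_of("wrist","lock_knob")[:1]: p=deproj(im,d["at"],.104);print(d["confidence"],np.round(d["at"]),np.round(p,4),h.polar(p))
```

```text
top red 25 angle 5.71 r 0.1328 spread 0.78
top white 18 angle 5.85 r 0.1004 spread 0.87
scene red 36 angle 5.57 r 0.1316 spread 0.96
scene white 11 angle 5.49 r 0.0978 spread 0.55
t 20.75 pos [ 0.4623 -0.2294  0.2007] yaw 0.01 F [-0.4  0.6  0.8] shift cm tool [ 1.27 -5.15 11.76] gw 0.0001 tilt [ 0.001 -0.   ]
0.92 [311.  45.] [ 0.5749 -0.2219  0.104 ] (np.float64(0.0772), np.float64(289.19))
```

View pics/w10.png

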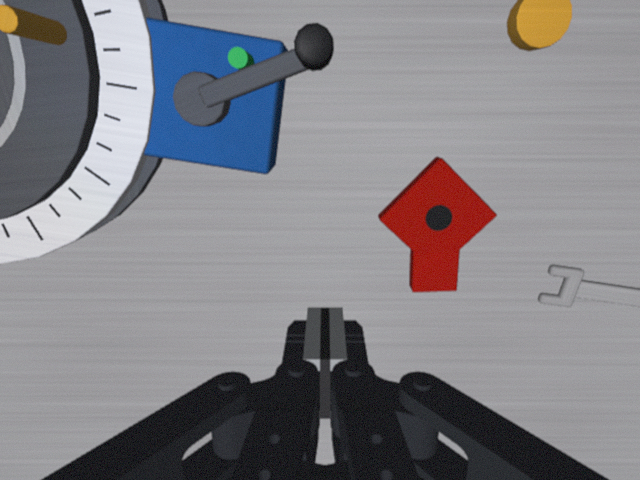

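The last view shows the handle against the green stop at (237,57) with the knob at (313,45). The gripper touches nothing and the marks are still in line, so I hand the job in.

```bash
python3 -c "
from h import *
print(job.close_job())"
```

```text
the job is handed in; nothing more can be done
None
```

The job is handed in: by the camera checks the white mark is within about 0.2° of the red line, the lock handle rests against its green stop and the arm is clear of everything; `close_job()` returned no verdict.

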